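# Return the heel block to its covered compartment

### The job

Put the D-shaped heel block back in its own compartment of the rack, the one whose label shows the D outline: pull that compartment's stiff cover open until its tab is level with the two white marks on the runners, no further, and leave it there. Then set the block down gently, not dropped, flat on its foot between the two ribs on the compartment's floor, lengthwise along them. Leave the other covers and the things on the bench alone.

Things in the scene. Friction and masses are not known exactly. Their poses are not given: they have to be found in the camera images.
- block: Stacked heel block, D-shaped, brown layers on a black rubber foot: 55 mm long (x), 44 mm wide between its two flat parallel sides (y), 32 mm tall, about 90 g. Origin: centre of the underside; its x points from the straight edge to the rounded end, z up. Starts on the bench, left or right of the rack, its x within 0.8 rad of world x.
- slot_heel: Plywood compartment, one of three alike side by side, 112 mm apart, in varying order; its label, a white card on the ledge behind the cover, shows a black D, the outline of the block. Origin: centre of its underside, 8 mm above the bench; x from the front (runners) to the ledge, y across, z up. The ledge is 40 mm deep from x = 48 mm, its top at z = 58 mm.
- nest_heel (a point): Where the block belongs: centre of the heel compartment's inner floor, 14 mm above the bench, between two ribs 4 mm wide, 5 mm high, 70 mm long that run along x with 50 mm clear between them. Axes as slot_heel. The inside is 86 mm (x) by 98 mm (y); the 5 mm walls rise 46 mm above this floor.
- cover_heel (a joint): Slide of the heel compartment's grey cover, 96 x 96 x 6 mm. 0 = shut; grows in m as it slides to the compartment's -x; travel ends at 0.115. Stiff: about 8 N of friction, stays where left; starts at 0 to 0.025. At 0.090 the middle of its tab is level with the two white marks, 8 mm long, on the runners, 130 mm in front of the nest centre, and the compartment is clear.
- tab_heel (a point): Cover of the heel compartment. Origin: centre of the top of its pull tab, an upright dark steel plate 12 mm thick along the slide direction, 50 mm wide across it, rising 25 mm above the flat cover. Axes as the compartment: x from the front (runners) to the label ledge, y across.
- cover_drum (a joint): Slide of the like cover of the compartment labelled with a circle with a hole. 0 = shut; grows in m as it slides to the compartment's -x; travel ends at 0.115. Stiff: about 8 N of friction, stays where left; starts at 0 to 0.025. 
- tab_drum (a point): Cover of the compartment labelled with a circle with a hole. Origin: centre of the top of its pull tab, an upright dark steel plate 12 mm thick along the slide direction, 50 mm wide across it, rising 25 mm above the flat cover. Axes as the compartment: x from the front (runners) to the label ledge, y across.
- cover_shank (a joint): Slide of the like cover of the compartment labelled with a long narrow bar. 0 = shut; grows in m as it slides to the compartment's -x; travel ends at 0.115. Stiff: about 8 N of friction, stays where left; starts at 0 to 0.025. 
- tab_shank (a point): Cover of the compartment labelled with a long narrow bar. Origin: centre of the top of its pull tab, an upright dark steel plate 12 mm thick along the slide direction, 50 mm wide across it, rising 25 mm above the flat cover. Axes as the compartment: x from the front (runners) to the label ledge, y across.
- jar: Bystander: closed jar, 60 mm across, 70 mm tall. Origin: centre of its underside.
- drum: Bystander: wooden sanding drum standing up, 54 mm across, 45 mm tall, with a 20 mm bore. Origin: centre of its underside.
- hammer: Bystander: hammer lying on the bench, at the right (-y). Origin: underside, about the middle of its length.
There are look-alikes about, which are no part of the job. Leave any turquoise or yellow look-alike of the block alone.

How it is judged:
On the way, in this order (a step that is already met when the one before it is completed fails the run):
1. the heel compartment's cover stands open at the marks (0.080 to 0.100) (value of joint cover_heel between 0.08 and 0.1 m), for 0.2 s.
2. the block is lifted off the bench (height (world z) of block above 0.04 m), for 0.1 s.
At the end, for the whole second after the job is handed in: Block at rest in the D-labelled compartment, flat on its floor between the ribs (centre within 18 mm along, 7 mm across; height -3 to +4 mm; tilt under 0.07 rad; long axis within 0.16 rad of the ribs), and that cover at 0.080 to 0.100 (all of step 1 and x of block in the frame of nest_heel between -0.018 and 0.018 m and y of block in the frame of nest_heel between -0.007 and 0.007 m and z of block in the frame of nest_heel between -0.003 and 0.004 m and angle between block's own z axis and vertical below 0.07 rad and angle between the x axis of block and the x axis of nest_heel, either way round below 0.16 rad and linear speed of block below 0.02 m/s); the robot touches nothing.
It fails at once if the heel compartment's cover is pulled past the marks (over 0.106) (value of joint cover_heel above 0.106 m).
It fails at once if another cover is slid open (over 0.045) (value of joint any of cover_drum, cover_shank above 0.045 m).
It fails at once if the block is dropped in the compartment (faster than 0.45 m/s within 50 mm of the nest) (distance between block and nest_heel below 0.05 m and linear speed of block above 0.45 m/s).
It fails at once if a bystander is disturbed (moved over 30 mm) (distance of any of jar, drum, hammer from where it was at the start of the episode above 0.03 m).
It also fails if it takes over 56 s, if anything falls off the work surface, if the arm or the gripper's body presses on something with over 40 N, if the wrist force passes 120 N, or if a joint passes its speed limit or range.

### The arm

A 7-joint arm with a two-finger parallel gripper is mounted at the origin on the work surface. World frame = base frame: x ahead of the robot, y to its left, z up, the work surface at z = 0. Lengths are in m, angles in rad, forces in N, time in s.
With the tool pointing down it reaches from about 0.425 to 0.95 m from the base axis. Payload 4.7 kg.
Tool frame: the origin (TCP) lies between the finger pads; the fingertips stand 25 mm ahead of it and the grasp point (between the pads) lies 6 mm ahead of it; z points along the fingers, y is the line along which they close (so a half turn about z gives the same grasp; the last joint's range is limited). The gripper opens to 85 mm and grips with 20 to 120 N. Pads are 22 mm wide; open, the fingers measure 114 mm over their backs; the gripper's body (76 mm by 85 mm) begins 54 mm behind the grasp point. The pads swing forward as they close: fully open they stand 13 mm farther back than shut.
Start: joints at [1.209, 0.469, -0.049, 1.532, 0.024, 1.141, -0.082], TCP at [0.221, -0.638, 0.256] pointing down, gripper open.
Joint ranges: [-2.59, 2.59], [-0.33, 1.99], [-1.39, 1.29], [0.1, 2.45], [-1.04, 4.18], [0.21, 1.99], [-2.66, 2.66]. Speed limits (rad/s): [2.57, 2.57, 3.14, 3.14, 3.14, 3.14, 3.14].

### API

Orientations are given as a 3x3 rotation matrix whose columns are the frame's x, y, z axes.
In Python, from rig import * gives the robot as it stands. Calls block until the motion is done:
- movep(position, orientation): joint-space move of the TCP to a pose.
- move_l(position, attitude=None, feed=0.15, until_force=None): straight line of the TCP; attitude=None keeps the orientation; feed is the mean speed in m/s. With until_force (N) it stops when the force on the tool has changed by that much, and returns True; else False.
- move_joints(angles): joint-space move.
- command_gripper(opening, newtons=None): finger opening in m; newtons is the grip in N (None keeps the last); returns when the fingers have stopped.
- sleep(seconds).
- inverse_kinematics(position, orientation): joint angles nearest the present ones, or None.
- sense(): the state.
- camera(name): name is "scene" or "top" or "wrist"; returns (picture, depth): 420x560x3 uint8, red, green, blue; 420x560 float32, m along the optical axis (not along the pixel's ray), 0 where there is no reading.
- camera_params(name): a dict with "K" (3x3 intrinsics, pixels), "position" and "rotation" of the camera in the world; the wrist camera has in their place "tool_from_camera" (4x4, takes a point from camera to tool coordinates, whose origin is the TCP and whose axes are the flange's). Camera axes: x right, y down, z forward; pixel columns grow to the right and rows downward; lengths in m; the calibration is good to about 2 mm. A picture is of the moment at which its call begins: read the wrist's pose just before it. camera_params takes no time and is no camera call.
A pose or a line that the arm cannot do raises Unreachable and nothing moves.
- finish_job(): hands the job in; it is judged then, once.
The state is a dict: "time_s": time; "joint_pos": joint angles; "qd": joint speeds; "joint_efforts": joint torques, N m; "position": TCP position; "tcp_rot": TCP orientation; "wrist_force": force on the tool from outside, world axes, zero at the start; "ft_torque": the same for the moment, N m; "finger_gap": finger opening in m; "gripper_force": force on a finger pad.
Only numpy, scipy, OpenCV 4.12 (cv2) and the standard library are available. Lean on these libraries where they do the work, as an engineer would, in place of code of your own. Each camera call takes 0.05 s, during which the arm holds its last target. There are 200 camera calls.

## Working session

There is one attempt and no reset: what is moved stays moved. The work goes in short steps, each a Python script; the robot and the scene stay as the last script left them, time stands still between calls to the robot, and variables do not carry over. Pictures are saved under pics/ and viewed, at most 10 in all, crops included, and the job is handed in when it is done.

```bash
mkdir -p pics; ls
python3 - <<'E'
from rig import *
import cv2,numpy as np,pickle
o={}
for n in("top","scene"):
    p,d=camera(n);c=camera_params(n);o[n]=(p,d,c)
    cv2.imwrite(f"pics/{n}0.png",p[:,:,::-1]);print(n,c)
pickle.dump(o,open("o.pkl","wb"));s=sense();print(s["tcp_rot"],s["time_s"])
print(camera_params("wrist"))
E
```

```text
pics
top {'K': array([[429.28688238,   0.        , 277.63300097],
       [  0.        , 429.28688238, 208.69529573],
       [  0.        ,   0.        ,   1.        ]]), 'position': array([ 0.37902189, -0.06246923,  1.06589069]), 'rotation': array([[ 0.01215916, -0.98572189,  0.16794199],
       [-0.99992098, -0.01145034,  0.00518837],
       [-0.00319129, -0.16799181, -0.98578323]])}
scene {'K': array([[456.85766038,   0.        , 285.18022551],
       [  0.        , 456.85766038, 209.38166364],
       [  0.        ,   0.        ,   1.        ]]), 'position': array([ 1.04341657, -0.69412761,  0.86504182]), 'rotation': array([[ 7.97361917e-01,  4.29642315e-01, -4.23817713e-01],
       [ 6.03501218e-01, -5.67069878e-01,  5.60551544e-01],
       [ 5.02403547e-04, -7.02736960e-01, -7.11449586e-01]])}
[[ 9.45128729e-01  3.26697527e-01 -6.42141495e-04]
 [ 3.26698149e-01 -9.45127332e-01  1.62683042e-03]
 [-7.54240027e-05 -1.74735061e-03 -9.99998471e-01]] 0.1
{'K': array([[340.51418838,   0.        , 282.74800233],
       [  0.        , 340.51418838, 202.03915767],
       [  0.        ,   0.        ,   1.        ]]), 'tool_from_camera': array([[-7.31963106e-05, -9.54679077e-01, -2.97637118e-01,
         7.55608739e-02],
       [ 9.99999943e-01, -1.68041867e-04,  2.93074159e-04,
         4.63587041e-04],
       [-3.29807264e-04, -2.97637080e-01,  9.54679035e-01,
        -1.17820741e-01],
       [ 0.00000000e+00,  0.00000000e+00,  0.00000000e+00,
         1.00000000e+00]])}
```

View pics/top0.png

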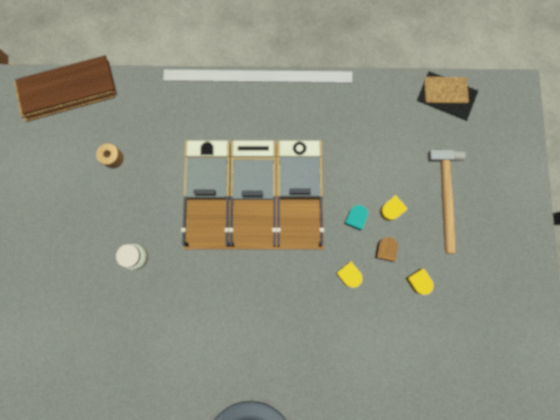

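View pics/scene0.png

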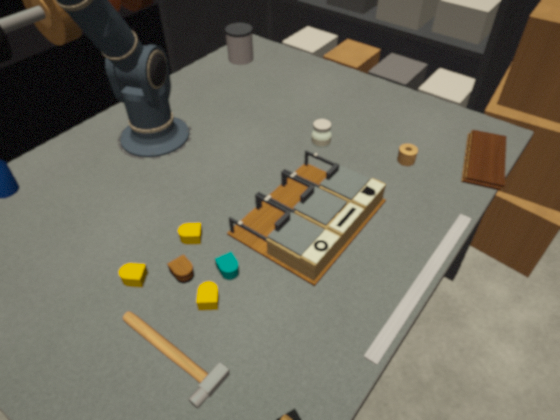

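The top view shows the rack's labels at (207,148) D, (253,148) bar and (300,148) ring, so the heel compartment is the left one, with its tab at (205,192).

What could be taken for the block:
- brown (387,249), which matches the description
- turquoise (358,217)
- yellow (394,208), (350,275) and (422,283)

I'll check the brown one in a close crop.

```bash
cat > h.py <<'E'
import cv2,numpy as np
def cloud(d,c,R=None,t=None):
    K=c["K"];R=c["rotation"] if R is None else R;t=c["position"] if t is None else t
    v,u=np.mgrid[:d.shape[0],:d.shape[1]]
    P=np.stack([(u-K[0,2])/K[0,0]*d,(v-K[1,2])/K[1,1]*d,d],-1)
    P=P@R.T+t;P[d<=0]=np.nan;return P
def ray(uv,z,c,R=None,t=None):
    K=c["K"];R=c["rotation"] if R is None else R;t=c["position"] if t is None else t
    uv=np.atleast_2d(uv).astype(float)
    D=np.c_[(uv-K[:2,2])/[K[0,0],K[1,1]],np.ones(len(uv))]@R.T
    return t+D*((z-t[2])/D[:,2])[:,None]
E
python3 - <<'E'
from h import *
import pickle
o=pickle.load(open("o.pkl","rb"));p,d,c=o["top"];P=cloud(d,c);Z=P[...,2]
a=cv2.resize(p[225:275,362:412,::-1],(500,500),interpolation=cv2.INTER_CUBIC)
b=cv2.resize(p[135:255,180:240,::-1],(250,500),interpolation=cv2.INTER_CUBIC)
cv2.imwrite("pics/crop.png",np.hstack([a,b]))
hsv=cv2.cvtColor(p,cv2.COLOR_RGB2HSV)
print("hsv blk",hsv[249,387],"z",Z[249,387],P[249,387])
m=((hsv[...,0]<20)&(hsv[...,1]>100)).astype(np.uint8);m[:225]=0;m[275:]=0;m[:,:365]=0;m[:,:]*=1;m[:,412:]=0
n=m.astype(bool)&(Z>0.02)
ys,xs=np.where(n);print(n.sum(),np.nanmedian(Z[n]))
pts=ray(np.c_[xs,ys],0.032,c)[:,:2].astype(np.float32);print("block rect",cv2.minAreaRect(pts*1000),pts.mean(0))
# white cards
w=((hsv[...,1]<60)&(hsv[...,2]>190)&(abs(Z-.066)<.012)).astype(np.uint8)
ct,_=cv2.findContours(w,cv2.RETR_EXTERNAL,cv2.CHAIN_APPROX_NONE)
for k in ct:
    if cv2.contourArea(k)>80:
        q=ray(k[:,0],.066,c)[:,:2].astype(np.float32)*1000;print("card",k[:,0].mean(0),cv2.minAreaRect(q))
# tabs
t=((Z>.078)&(hsv[...,2]<90)).astype(np.uint8);t[:170]=0;t[205:]=0
ct,_=cv2.findContours(t,cv2.RETR_EXTERNAL,cv2.CHAIN_APPROX_NONE)
for k in ct:
    if cv2.contourArea(k)>15:
        mk=cv2.drawContours(np.zeros_like(t),[k],-1,1,-1)>0;zz=np.nanpercentile(Z[mk],[10,50,90])
        q=ray(k[:,0],.09,c)[:,:2].astype(np.float32)*1000;print("tab",k[:,0].mean(0),zz,cv2.minAreaRect(q))
print("Z column through heel",np.round(Z[138:250:4,215]*1000).tolist())
E
```

```text
hsv blk [ 18 150 162] z 0.030606447926466718 [ 0.4600921  -0.32133033  0.03060645]
382 0.03111243252894813
block rect ((462.27642822265625, -320.9430847167969), (45.30626678466797, 53.638675689697266), 79.07107543945312) [ 0.45995793 -0.3208247 ]
card [126.91935484 255.11290323] ((435.13958740234375, 292.2940979003906), (48.57090377807617, 49.489192962646484), 0.6902589797973633)
card [311.56666667 148.        ] ((699.3744506835938, -136.2080078125), (35.226707458496094, 39.14029312133789), 0.6349716782569885)
card [286.6440678  147.88135593] ((698.7279663085938, -78.11421966552734), (35.232872009277344, 38.843055725097656), 0.6366345882415771)
card [253.         147.86792453] ((697.811767578125, 4.403358459472656), (35.24563217163086, 97.24980163574219), 0.6413187384605408)
card [219.57894737 147.38596491] ((696.879638671875, 87.94508361816406), (35.25205993652344, 41.943023681640625), 0.6415688395500183)
card [193.66071429 147.5       ] ((696.2288818359375, 146.17530822753906), (35.258182525634766, 40.49049377441406), 0.634961724281311)
tab [251.76923077 194.84615385] [0.07976358 0.08809122 0.09124889] ((576.8055419921875, 2.519489288330078), (4.731137275695801, 41.78618240356445), 0.6597917079925537)
tab [299.25641026 192.51282051] [0.08129608 0.08477967 0.09126443] ((583.989990234375, -107.59992980957031), (2.3694887161254883, 44.07559585571289), 0.658455491065979)
tab [205.19512195 193.2195122 ] [0.08044702 0.08885864 0.09157403] ((580.893310546875, 112.93197631835938), (7.114811897277832, 44.12478256225586), 2.123751163482666)
Z column through heel [-1.0, 68.0, 65.0, 68.0, 66.0, 65.0, 67.0, 66.0, 68.0, 63.0, 67.0, 63.0, 66.0, 77.0, 73.0, 22.0, 7.0, 7.0, 8.0, 6.0, 6.0, 7.0, 5.0, 6.0, 6.0, 8.0, 6.0, 4.0]
```

View pics/crop.png

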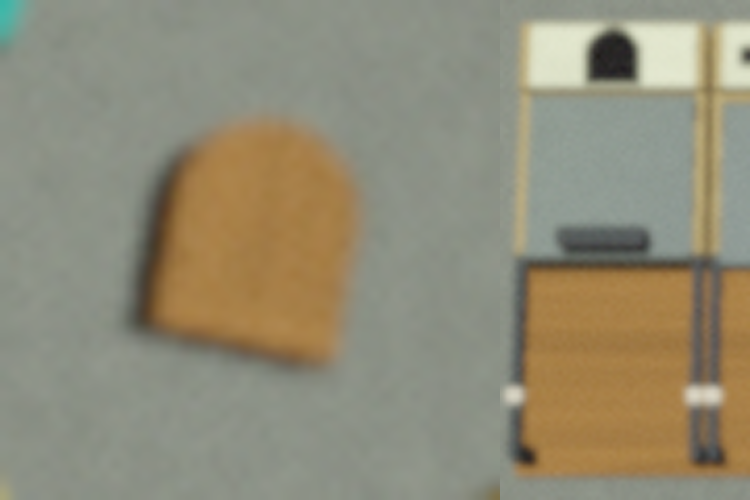

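The crop confirms it: the brown D is the block, with its rounded end up (away from the robot) and yaw about -0.19. The heel compartment is the left one; in the full picture its marks are near (183,230) and (228,230). Next, a close look at the tab and marks from the wrist camera.

```bash
cat >> h.py <<'E'
def down(yaw): # tool x at given yaw, z down
    c,s=np.cos(yaw),np.sin(yaw);return np.array([[c,s,0],[s,-c,0],[0,0,-1.]])
def wrist():
    from rig import sense,camera,camera_params
    s=sense();p,d=camera("wrist");c=camera_params("wrist");T=c["tool_from_camera"]
    c["rotation"]=s["tcp_rot"]@T[:3,:3];c["position"]=s["tcp_rot"]@T[:3,3]+s["position"];return p,d,c
E
python3 - <<'E'
from rig import *
from h import *
import pickle
print(sense()["tcp_rot"][:,0])
movep([0.55,0.117,0.26],down(np.pi/2+.0114))
p,d,c=wrist();pickle.dump((p,d,c),open("w1.pkl","wb"));cv2.imwrite("pics/w1.png",p[:,:,::-1])
s=sense();print(s["time_s"],s["position"],s["joint_pos"])
E
```

```text
[ 9.45128729e-01  3.26698149e-01 -7.54240027e-05]
3.0417 [0.55033315 0.11600941 0.25984204] [ 0.4273047   0.43312638 -0.9378244   1.76290753  0.38170008  1.14096981
 -0.61991478]
```

View pics/w1.png

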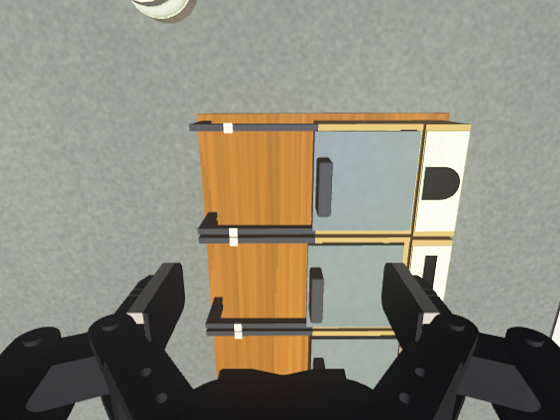

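The wrist view shows the heel tab at (324,187), its marks at (228,127) and (233,236), and the D card at (442,184).

Run:
```python
from h import *
import pickle
p,d,c=pickle.load(open("w1.pkl","rb"));P=cloud(d,c);Z=P[...,2];h=cv2.cvtColor(p,cv2.COLOR_RGB2HSV)
def comp(m,box,z,name):
    u0,v0,u1,v1=box;M=np.zeros_like(m);M[v0:v1,u0:u1]=m[v0:v1,u0:u1]
    ys,xs=np.where(M);q=ray(np.c_[xs,ys],z,c)
    print(name,M.sum(),"zdepth",np.nanpercentile(Z[M],[5,50,95]).round(4),"mean",q.mean(0).round(4),"rect",cv2.minAreaRect((q[:,:2]*1000).astype(np.float32)))
w=(h[...,2]>190)&(h[...,1]<70)
for z in (.066,.072):
    comp(w,(215,115,240,140),z,"mk1");comp(w,(220,222,245,252),z,"mk2")
comp(w,(410,120,475,236),.066,"card")
t=(h[...,2]<110)
comp(t&(Z>.088),(305,145,342,225),.0925,"tabtop");comp(t,(305,145,342,225),.09,"tab all")
print(np.round(Z[187,300:345]*1000).tolist());print(np.round(P[187,300:345,0]*1000).tolist());print(h[187,300:345,2].tolist())
g=(h[...,2]>90)&(h[...,1]<60);comp(g,(340,135,410,230),.066,"cover")
```

```text
mk1 93 zdepth [0.0616 0.0633 0.0645] mean [0.5002 0.1636 0.066 ] rect ((500.0233154296875, 163.55751037597656), (8.289113998413086, 7.919460773468018), 0.534512996673584)
mk2 142 zdepth [0.0614 0.0632 0.0642] mean [0.5014 0.0577 0.066 ] rect ((501.4121398925781, 57.68720245361328), (7.9091620445251465, 18.2104549407959), 0.5380518436431885)
mk1 93 zdepth [0.0616 0.0633 0.0645] mean [0.5011 0.1641 0.072 ] rect ((500.97412109375, 164.09259033203125), (8.129505157470703, 7.7669501304626465), 0.534527063369751)
mk2 142 zdepth [0.0614 0.0632 0.0642] mean [0.5023 0.0603 0.072 ] rect ((502.3362731933594, 60.26092529296875), (7.756871223449707, 17.859785079956055), 0.5375167727470398)
card 3117 zdepth [0.0663 0.0677 0.0689] mean [0.6995 0.1172 0.066 ] rect ((696.6820678710938, 113.88301849365234), (44.55482864379883, 96.91075134277344), 0.6112726926803589)
tabtop 733 zdepth [0.0895 0.0912 0.0923] mean [0.5859 0.1146 0.0925] rect ((585.9535522460938, 114.30030822753906), (11.961360931396484, 47.554168701171875), 0.5883228182792664)
tab all 951 zdepth [0.0636 0.0909 0.0922] mean [0.5847 0.1161
[... 383 characters left out ...]
71.0, 572.0, 573.0, 574.0, 575.0, 576.0, 577.0, 579.0, 580.0, 581.0, 582.0, 582.0, 579.0, 580.0, 581.0, 580.0, 580.0, 581.0, 582.0, 582.0, 583.0, 584.0, 585.0, 586.0, 587.0, 588.0, 588.0, 589.0, 590.0, 591.0, 592.0, 597.0, 598.0, 599.0, 599.0, 601.0, 601.0, 602.0, 603.0, 604.0, 605.0, 606.0, 607.0, 608.0]
[202, 215, 215, 209, 207, 207, 200, 197, 203, 207, 209, 183, 102, 133, 177, 128, 66, 50, 72, 90, 107, 108, 105, 107, 107, 107, 107, 106, 106, 109, 98, 91, 170, 184, 182, 183, 182, 181, 180, 179, 179, 178, 177, 177, 177]
cover 6650 zdepth [0.0652 0.0664 0.0676] mean [0.6365 0.1139 0.066 ] rect ((637.989501953125, 112.61959838867188), (67.7366714477539, 94.70429992675781), 3.4051647186279297)
```

Run:
```python
from rig import *
from h import *
import pickle
R=down(np.pi/2+.0114)
T=np.array([.5859,.1146,.097]);ax=np.array([np.cos(.0114),np.sin(.0114),0])
command_gripper(.05,40)
movep(T+[0,0,.06],R)
print(move_l(T,feed=.08,until_force=8),sense()["position"],sense()["wrist_force"])
command_gripper(.0,40);s=sense();print("gap",s["finger_gap"],s["gripper_force"],s["wrist_force"],s["position"])
p0=s["position"]
if .009<s["finger_gap"]<.016:
    G=p0-ax*.0846; move_l(G,feed=.04);s=sense();print(s["position"],s["position"]-p0,s["wrist_force"],s["finger_gap"])
p,d,c=wrist();pickle.dump((p,d,c),open("w2.pkl","wb"));cv2.imwrite("pics/w2.png",p[:,:,::-1])
print(s["time_s"])
```

```text
False [0.58618726 0.11490051 0.09728045] [-0.1393419  -0.51458526  0.48492628]
gap 0.01100800001966043 41.967047452926636 [-0.25343184 -0.94324248  2.12532743] [0.58647051 0.11465549 0.09760628]
[0.50406612 0.11367485 0.09758651] [-8.24043985e-02 -9.80636806e-04 -1.97745759e-05] [ 7.57340694  1.01950914 -4.63894062] 0.011052432557208246
7.575
```

View pics/w2.png

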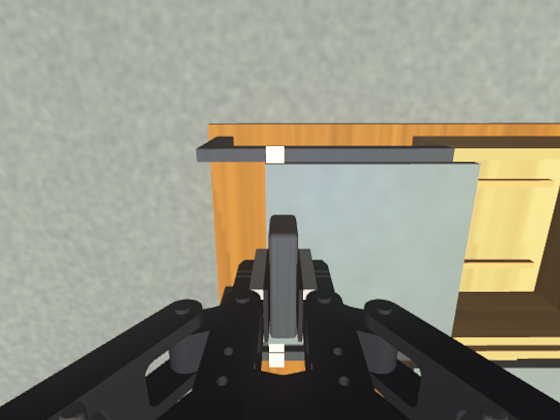

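The view shows the cover open and the tab gripped at (284,275), slightly short of the marks at (275,154) and (277,355). I'll nudge it about 3 mm further, then release and measure.

Run:
```python
from rig import *
from h import *
import pickle
s=sense();p=s["position"].copy();print(p)
move_l([.4985,.1136,p[2]],feed=.03);s=sense();print(s["position"],s["wrist_force"])
command_gripper(.05);move_l(s["position"]+[0,0,.06],feed=.12)
q=s["position"]
movep([.60,.114,.24],down(np.pi/2+.0114))
p,d,c=wrist();pickle.dump((p,d,c),open("w3.pkl","wb"));cv2.imwrite("pics/w3.png",p[:,:,::-1])
P=cloud(d,c);Z=P[...,2];h=cv2.cvtColor(p,cv2.COLOR_RGB2HSV)
t=(Z>.088)&(Z<.096)&(abs(P[...,0]-.5)<.04)&(abs(P[...,1]-.114)<.035)&(h[...,2]<125)
ys,xs=np.where(t);r=ray(np.c_[xs,ys],.0915,c);print("tab",t.sum(),r.mean(0),cv2.minAreaRect((r[:,:2]*1000).astype(np.float32)))
w=((h[...,2]>190)&(h[...,1]<50)&(abs(P[...,0]-.5)<.02)&(abs(Z-.063)<.006)).astype(np.uint8)
for k in cv2.findContours(w,0,1)[0]:
    if cv2.contourArea(k)>20:
        r=ray(k[:,0],.063,c);print("mk",k[:,0].mean(0),cv2.minAreaRect((r[:,:2]*1000).astype(np.float32)))
print(sense()["time_s"])
```

```text
[0.50407119 0.11369029 0.09760909]
[0.50033251 0.11362625 0.0975909 ] [ 7.36579276  0.309903   -3.26183462]
tab 866 [0.50102993 0.11333596 0.0915    ] ((501.20391845703125, 112.9349365234375), (12.357576370239258, 49.539955139160156), 0.7612928152084351)
mk [178.56521739 244.        ] ((500.63385009765625, 55.271263122558594), (8.048959732055664, 16.40623664855957), 1.086201548576355)
mk [166.75757576 125.87878788] ((499.30755615234375, 163.8054962158203), (8.373893737792969, 6.61103630065918), 0.7047492265701294)
9.6333
```

View pics/w3.png

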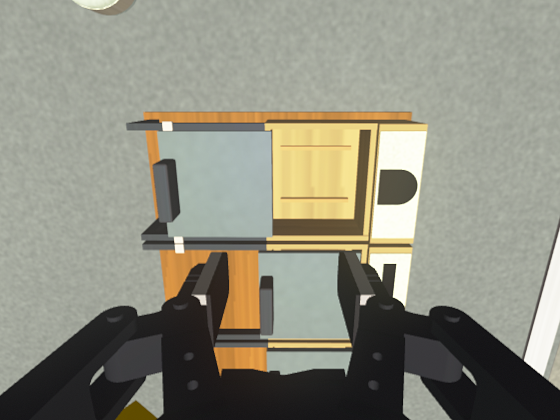

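The tab at (166,190) is now level with the marks at (167,126) and (179,244), so the joint is about 0.089. The open compartment shows its two ribs at (316,146) and (313,198). I'll measure the nest from these while moving over the block for a closer look.

Run:
```python
from rig import *
from h import *
import pickle
p,d,c=pickle.load(open("w3.pkl","rb"));h=cv2.cvtColor(p,cv2.COLOR_RGB2HSV)
for v0,v1,u0,u1,off in((138,154,276,356,-.029),(190,206,272,352,.025)):
    m=(h[...,1]>125)&(h[...,2]<215);M=np.zeros(m.shape,bool);M[v0:v1,u0:u1]=m[v0:v1,u0:u1]
    ys,xs=np.where(M);r=ray(np.c_[xs,ys],.0165,c)
    f=np.polyfit(r[:,0],r[:,1],1);print("rib",M.sum(),xs.min(),xs.max(),"x",r[:,0].min(),r[:,0].max(),"slope",f[0],"y@.63",np.polyval(f,.63),"centre",np.polyval(f,.63)+off)
    print(h[v0:v1,315].tolist())
movep([.46,-.31,.24],down(-.19))
p,d,c=wrist();cv2.imwrite("pics/w4.png",p[:,:,::-1]);pickle.dump((p,d,c),open("w4.pkl","wb"))
P=cloud(d,c);Z=P[...,2];h=cv2.cvtColor(p,cv2.COLOR_RGB2HSV)
m=((h[...,0]<22)&(h[...,1]>90)&(Z>.026)&(Z<.04)&(np.hypot(P[...,0]-.46,P[...,1]+.321)<.05)).astype(np.uint8)
k=max(cv2.findContours(m,0,1)[0],key=cv2.contourArea);r=ray(k[:,0],.032,c)
print("block px",k[:,0].mean(0),np.nanmedian(Z[m>0]),cv2.minAreaRect((r[:,:2]*1000).astype(np.float32)))
print(sense()["time_s"],sense()["position"])
```

```text
rib 70 281 350 x 0.5954686490341909 0.6639737770619937 slope 0.012460770100640683 y@.63 0.14208302692644414 centre 0.11308302692644415
[[24, 107, 241], [24, 107, 242], [24, 107, 242], [24, 107, 242], [24, 107, 242], [24, 107, 242], [24, 107, 244], [20, 120, 214], [18, 132, 208], [23, 117, 247], [22, 119, 245], [22, 116, 244], [23, 111, 243], [24, 107, 242], [24, 107, 242], [24, 109, 242]]
rib 67 281 347 x 0.5960315882285826 0.6646740071143563 slope 0.013014213423612487 y@.63 0.08816633012112186 centre 0.11316633012112187
[[24, 110, 239], [24, 110, 239], [24, 110, 239], [24, 110, 239], [24, 109, 239], [24, 109, 241], [22, 114, 234], [20, 122, 167], [17, 132, 166], [20, 125, 239], [22, 120, 247], [22, 119, 245], [23, 115, 242], [24, 110, 239], [24, 111, 239], [24, 110, 239]]
block px [298.20467836 173.1754386 ] 0.03237693197595942 ((464.7733459472656, -325.4121398925781), (43.82174301147461, 54.50531005859375), 78.94525146484375)
11.325 [ 0.46100628 -0.30846181  0.24005039]
```

View pics/w4.png

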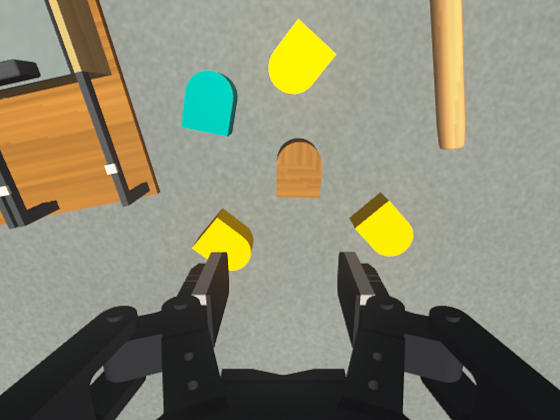

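The block sits at (298,170), with turquoise and yellow look-alikes around it but clear of the finger paths. Both ribs put the nest at (0.630, 0.113) with yaw 0.0125. Now I'll grasp, lift, and look at the nest again with the tool in the placing orientation.

Run:
```python
from rig import *
from h import *
import pickle
R=down(-.193);B=np.array([.464,-.3245,.033])
command_gripper(.062,30)
movep(B+[0,0,.07],R)
print(move_l(B,feed=.1,until_force=8),sense()["position"])
command_gripper(0,30);s=sense();print("gap",s["finger_gap"],s["gripper_force"],s["position"],s["wrist_force"])
if s["finger_gap"]>.035:
    move_l(s["position"]+[0,0,.15],feed=.15);print(sense()["finger_gap"],sense()["time_s"])
    movep([.535,.113,.24],down(.0125))
    p,d,c=wrist();cv2.imwrite("pics/w5.png",p[:,:,::-1]);pickle.dump((p,d,c),open("w5.pkl","wb"));s=sense();print(s["position"],s["finger_gap"],s["time_s"])
```

```text
False [ 0.46453438 -0.3246441   0.03352442]
gap 0.04314997733474658 31.420602947473526 [ 0.46469687 -0.32483586  0.03394753] [ 0.06064269 -1.31994269  4.96036815]
0.043555885727983364 14.5167
[0.53540851 0.11108334 0.2395731 ] 0.04343195916116874 16.2083
```

View pics/w5.png

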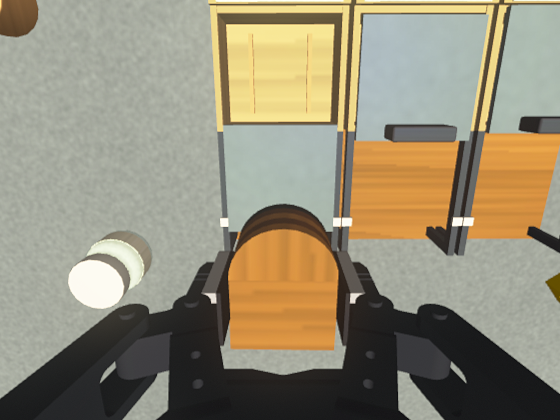

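The block is held square at (283,290). The ribs show at u≈252 and u≈307. I'll measure the nest from this view, in the tool's y direction.

Run:
```python
from h import *
import pickle
p,d,c=pickle.load(open("w5.pkl","rb"));h=cv2.cvtColor(p,cv2.COLOR_RGB2HSV)
print(h[70,246:260].tolist(),h[70,300:314].tolist())
for u0,u1 in((244,262),(298,316)):
    m=(h[...,1]>118)&(h[...,2]<240);M=np.zeros(m.shape,bool);M[28:118,u0:u1]=m[28:118,u0:u1]
    ys,xs=np.where(M);r=ray(np.c_[xs,ys],.0165,c);f=np.polyfit(r[:,0],r[:,1],1)
    print(M.sum(),"u",xs.mean(),"x",r[:,0].min(),r[:,0].max(),r[:,0].mean(),"slope",f[0],"y@.63",np.polyval(f,.63))
# cross-check: inner edges of compartment, tab block of heights
P=cloud(d,c);Z=P[...,2];i=(Z>.055)&(Z<.075);v=80;print(np.round(P[v,210:360:3,1]*1000).tolist());print(np.round(Z[v,210:360:3]*1000).tolist())
```

```text
[[24, 108, 241], [24, 108, 241], [24, 109, 241], [22, 116, 246], [22, 116, 247], [22, 116, 247], [23, 116, 249], [18, 131, 213], [23, 115, 235], [24, 110, 242], [24, 109, 241], [24, 109, 241], [24, 109, 242], [24, 108, 241]] [[24, 108, 240], [24, 108, 240], [24, 108, 240], [24, 109, 240], [24, 108, 240], [24, 109, 241], [21, 118, 221], [20, 123, 232], [22, 117, 246], [22, 116, 247], [23, 117, 247], [23, 113, 245], [24, 108, 240], [24, 108, 240]]
90 u 253.0222222222222 x 0.5958909712471092 0.6644659017718914 0.6312351152539634 slope 0.013882207230318924 y@.63 0.1389794057862221
72 u 306.5 x 0.596367384124985 0.6641263280977069 0.6310811661212807 slope 0.009993637385063215 y@.63 0.08884073253261021
[183.0, 180.0, 166.0, 164.0, 163.0, 163.0, 163.0, 160.0, 157.0, 154.0, 152.0, 149.0, 146.0, 143.0, 140.0, 137.0, 135.0, 132.0, 129.0, 126.0, 123.0, 120.0, 118.0, 115.0, 112.0, 109.0, 106.0, 103.0, 100.0, 98.0, 95.0, 92.0, 89.0, 86.0, 83.0, 80.0, 77.0, 75.0, 72.0, 69.0, 66.0, 65.0, 65.0, 65.0, 62.0, 60.0, 56.0, 55.0, 53.0, 40.0]
[0.0, 1.0, 61.0, 60.0, 50.0, 33.0, 16.0, 14.0, 14.0, 15.0, 14.0, 14.0, 16.0, 19.0, 20.0, 15.0, 14.0, 15.0, 15.0, 14.0, 14.0, 13.0, 13.0, 13.0, 14.0, 14.0, 15.0, 13.0, 14.0, 15.0, 14.0, 14.0, 15.0, 19.0, 15.0, 14.0, 12.0, 15.0, 14.0, 12.0, 14.0, 24.0, 43.0, 61.0, 60.0, 60.0, 50.0, 60.0, 62.0, 13.0]
```

Run:
```python
from rig import *
from h import *
import pickle
R=down(.0125);N=np.array([.6303,.1138,0])
movep(N+[0,0,.13],R);sleep(.3)
e=N[:2]-sense()["position"][:2];print("err",e)
C=N.copy();C[:2]+=e
move_l(C+[0,0,.065],R,feed=.1);sleep(.2);e=N[:2]-sense()["position"][:2];print("err",e);C[:2]+=e
move_l(C+[0,0,.053],R,feed=.04)
print(move_l(C+[0,0,.0445],R,feed=.02,until_force=4));s=sense();print(s["position"],s["wrist_force"],s["finger_gap"],s["tcp_rot"][:,2])
pickle.dump(s["position"],open("pl.pkl","wb"))
```

```text
err [-7.48034806e-05 -8.83485132e-05]
err [-3.81842036e-04 -4.96177144e-05]
True
[0.63014545 0.1138795  0.04793783] [ 0.1621539  -0.27311043  4.18570443] 0.0436259732559044 [ 5.16836218e-04  4.40542480e-05 -9.99999865e-01]
```

Contact came at 0.0479, where 0.048 is expected for the floor, so the block is on the floor and not on a rib. I'll release, retreat and check.

Run:
```python
from rig import *
from h import *
command_gripper(.056);p0=sense()["position"]
move_l(p0+[0,0,.12],feed=.12)
movep([.56,.113,.25],down(.0125))
p,d,c=wrist();cv2.imwrite("pics/w6.png",p[:,:,::-1])
P=cloud(d,c);Z=P[...,2];h=cv2.cvtColor(p,cv2.COLOR_RGB2HSV)
m=((Z>.038)&(Z<.052)&(np.hypot(P[...,0]-.63,P[...,1]-.114)<.035)&(h[...,1]>90)).astype(np.uint8)
k=max(cv2.findContours(m,0,1)[0],key=cv2.contourArea);r=ray(k[:,0],.046,c)
M=m>0;A=np.c_[P[M][:,:2]-[.63,.114],np.ones(M.sum())];print("plane",np.linalg.lstsq(A,Z[M],rcond=None)[0])
print("block",cv2.minAreaRect((r[:,:2]*1000).astype(np.float32)))
t=(Z>.088)&(Z<.096)&(abs(P[...,0]-.5)<.04)&(abs(P[...,1]-.114)<.035);print("tab px",t.sum(),P[t][:,:2].mean(0))
print(sense()["time_s"])
```

```text
plane [-0.00072667 -0.00068917  0.04633044]
block ((630.1111450195312, 113.1864013671875), (43.7851676940918, 54.97358322143555), 89.470458984375)
tab px 716 [0.50077817 0.11249493]
20.9333
```

View pics/w6.png

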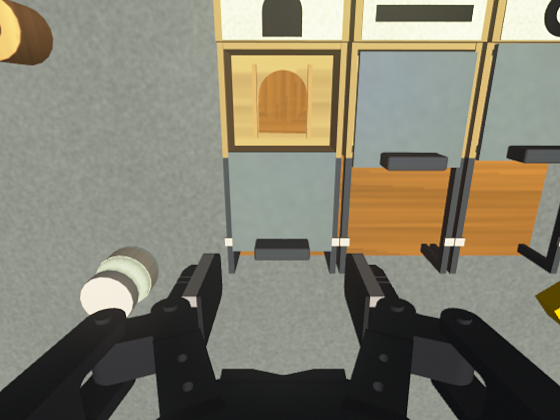

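The block is flat between the ribs at (283,103), top at 46.3 mm (46 expected). The cover's tab at (282,249) is still at the marks, allowing for its height, and the gripper is clear.

```bash
python3 -c "
from rig import *
print(finish_job())"
```

```text
the job is handed in; nothing more can be done
None
```

The job is handed in: the heel block lies flat between the ribs of the D-labelled compartment, within about 1 mm of the nest centre, and that cover stands at about 0.089, level with the marks; the judge's verdict was not shown.

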